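Back off the lens ring of a solar lantern by two full turns

TASK

The knurled lens ring of the solar lantern in the wooden cradle has just been cracked loose. Nothing needs gripping: roll a fingertip along its rim to unscrew it further, anticlockwise seen from above, until the steel bar on the ring has come round into line with the steel index mark on the lantern for the second time (two full turns from tight), then take the finger away. Leave the screwdriver, the jar and the battery pack undisturbed where they are.

Things in the scene. Friction and masses are not known exactly. Their poses are not given: they have to be found in the camera images.
- lantern: round grey lantern head, lens up, on a square wooden cradle 170 mm wide and 18 mm thick, all fixed to the bench. Origin: centre of the cradle's underside, on the bench and on the ring's upright axis; z up; its x axis points at the index mark. Its round flange is 136 mm across with its top 56 mm above the bench; keep fingertips above 60 mm there.
- ring (a joint): turn of the black knurled lens ring about its upright axis, rad, growing anticlockwise seen from above. 0 = screwed tight; starts between 0.3 and 1.5, counts on through the turns (6.28 = one full turn from tight, 12.57 = two), hard stop at 15.7. Stiff (about 0.07 N m of friction): it stays where it is left. The ring does not rise, tip or come off.
- ring_top (a point): centre of the ring's top face, on the axis, 82 mm above the bench. The ring is a cylinder 104 mm across with 30 upright round ribs, 110 mm across over the ribs, its rim reaching from 58 to 82 mm above the bench. About 6 N of inward push on the rim lets a fingertip drag it round by friction.
- ring_bar (a point): steel bar (14 mm radial x 10 mm) let into the ring's top face: its centre, 44 mm from the axis; it turns with the ring
- index_mark (a point): top of the fixed steel index mark (13 mm radial x 10 mm) on the lantern's flange just outside the ring, 62.5 mm from the axis and 59 mm above the bench; the ring's bar stands in line with it at joint values 0, 6.28, 12.57
- screwdriver: bystander: screwdriver with red handle, 190 mm long, lying on the bench; origin midway under it
- jar: bystander: closed glass jar 54 mm across, 75 mm tall, standing on the bench; origin under its centre
- battery: bystander: flat two-cell battery pack 70 x 40 x 22 mm lying on the bench; origin under its centre

How it is judged:
On the way, in this order (a step that is already met when the one before it is completed fails the run):
1. the ring has been backed off one full turn from tight (value of joint ring above 6.28 rad), for 0.1 s.
2. the ring has been backed off two full turns from tight (value of joint ring between 12.216 and 12.916 rad), for 0.1 s.
At the end, for the whole second after the job is handed in: the ring stands still two full turns from tight, its bar in line with the index mark within 20 degrees (joint 12.57 +- 0.35 rad); the bystanders within 20 mm of where they were (all of step 2 and velocity of joint ring between -0.05 and 0.05 rad/s and distance of each of screwdriver, jar, battery from where it was at the start of the episode below 0.02 m); the robot touches nothing.
It fails at once if the screwdriver is pushed away or lifted (more than 20 mm) (distance of screwdriver from where it was at the start of the episode above 0.02 m).
It fails at once if the jar is pushed away, tipped or lifted (more than 20 mm) (distance of jar from where it was at the start of the episode above 0.02 m or angle between jar's own z axis and vertical above 0.3 rad).
It fails at once if the battery pack is pushed away or lifted (more than 20 mm) (distance of battery from where it was at the start of the episode above 0.02 m).
It also fails if it takes over 67 s, if anything falls off the work surface, if the arm or the gripper's body presses on something with over 40 N, if the wrist force passes 120 N, or if a joint passes its speed limit or range.

ROBOT

A 6-joint arm with a two-finger parallel gripper is mounted at the origin on the work surface. World frame = base frame: x ahead of the robot, y to its left, z up, the work surface at z = 0. Lengths are in m, angles in rad, forces in N, time in s.
With the tool pointing down it reaches from about 0.4 to 0.925 m from the base axis. Payload 3.4 kg.
Tool frame: the origin (TCP) lies between the finger pads; the fingertips stand 14 mm ahead of it and the grasp point (between the pads) lies 5 mm behind it (r.tcp_to_tips is the distance from the TCP to the fingertips, in m); z points along the fingers, y is the line along which they close (so a half turn about z gives the same grasp; the last joint's range is limited). The gripper opens to 85 mm and grips with 20 to 120 N. Pads are 22 mm wide; open, the fingers measure 114 mm over their backs; the gripper's body (76 mm by 85 mm) begins 54 mm behind the grasp point. The pads swing forward as they close: fully open they stand 13 mm farther back than shut.
Start: joints at [1.161, 0.307, 1.506, -0, 1.328, -0.073], TCP at [0.189, 0.543, 0.245] pointing down, gripper open.
Joint ranges: [-3.12, 3.12], [-1.05, 2.28], [0.14, 2.33], [-1.42, 4.57], [0.1, 2.73], [-2.68, 2.68]. Speed limits (rad/s): [2.57, 2.57, 3.14, 3.14, 3.14, 3.14].

INTERFACE

Orientations are given as a 3x3 rotation matrix whose columns are the frame's x, y, z axes.
In Python, from cell import r, eyes gives the robot as it stands. The module is installed in compiled form; this text tells all that it offers.
- The arm moves only by the tool shift_gripper, called as a command line: name --argument value ..., lists and objects as JSON in quotes. Schema: {"type":"object","properties":{"motion":{"type":"object","properties":{"ax":{"type":"array","items":{"type":"number"},"minItems":1,"maxItems":8},"ay":{"type":"array","items":{"type":"number"},"minItems":1,"maxItems":8},"az":{"type":"array","items":{"type":"number"},"minItems":1,"maxItems":8},"x":{"type":"array","items":{"type":"number"},"minItems":1,"maxItems":8},"y":{"type":"array","items":{"type":"number"},"minItems":1,"maxItems":8},"z":{"type":"array","items":{"type":"number"},"minItems":1,"maxItems":8},"finger_gap":{"type":"array","items":{"type":"number"},"minItems":1,"maxItems":8}},"additionalProperties":false,"required":["ax","ay","az","x","y","z","finger_gap"]},"force":{"type":"number"},"only":{"type":"string"},"quiet":{"type":"boolean"},"lines":{"type":"string"}},"required":["motion"],"additionalProperties":false}. motion is an object with one list for each field, all of the same length, 1 to 8, a row being the entries at one place: ax, ay, az (a rotation vector in shares of pi rad (1.0 is pi rad)), x, y, z (the shift in shares of the most that a row can go, 1 being 62.5 mm), finger_gap (the finger opening in m); each row shifts and turns the commanded pose from where the row before left it, along the tool's axes as they then stand; what a row does not reach is not made up. A row lasts 1/8 s, in which the tool goes at most 0.0625 m and 0.188 rad, less where a joint would pass 70% of its speed; a pose out of reach is approached as far as the arm can. The fingers move at their own pace and stop on an object; force is the grip in N (left out, the last holds). Time passes only in rows, so rows that do not move let the fingers close. The tool returns the time, the measured TCP pose, the force, the opening and the grip force at its end. only (a regular expression) keeps the lines of the reply that match it, lines (a string "A,B") keeps lines A to B, and quiet returns only ok. A shift or turn number past 1, either way, is cut back to 1. Input that does not fit is refused with a message, and nothing moves.
- r.get_state(): the state, without advancing time (a new reading comes with each control period).
- eyes.snapshot(name): name is "side" or "top" or "wrist"; returns a dict with "color" (400x640x3 uint8, blue, green, red), "range_z" (400x640 float32, m along the optical axis (not along the pixel's ray), 0 where there is no reading), "vfov" (degrees; the focal length in pixels is half the picture's height over the tangent of half this angle, whatever the lens; pixels are square), "cx", "cy" (the principal point, pixels), "xyz" and "attitude" of the camera in the world; the wrist camera has in their place "T_tool_cam" (4x4, takes a point from camera to tool coordinates, whose origin is the TCP and whose axes are the flange's). Camera axes: x right, y down, z forward; pixel columns grow to the right and rows downward; lengths in m; the calibration is good to about 2 mm. A picture is of the moment at which its call begins: read the wrist's pose just before it.
- r.job_done(): hands the job in; it is judged then, once.
The state is a dict: "time": time; "q": joint angles; "dq": joint speeds; "joint_efforts": joint torques, N m; "ee_pos": TCP position; "tool_rot": TCP orientation; "wrist_force": force on the tool from outside, world axes, zero at the start; "wrist_torque": the same for the moment, N m; "opening": finger opening in m; "gripper_force": force on a finger pad.
Only numpy, scipy, OpenCV 4.12 (cv2) and the standard library are available. Lean on these libraries where they do the work, as an engineer would, in place of code of your own. Each camera call takes 0.05 s, during which the arm holds its last target. There are 200 camera calls.

## Working session

There is one attempt and no reset: what is moved stays moved. The work goes in short steps, Python scripts to look and compute and a tool call to move; the robot and the scene stay as the last step left them, time stands still between calls to the robot, and variables do not carry over. Pictures are saved under pics/ and viewed, at most 10 in all, crops included, and the job is handed in when it is done.

```bash
mkdir -p pics
```

Create h.py:
```python
import numpy as np,cv2
from cell import r,eyes
def ray(s,u,v):
    f=200/np.tan(np.radians(s["vfov"])/2)
    d=np.array([(u-s["cx"])/f,(v-s["cy"])/f,1.0])
    return np.array(s["xyz"]),np.array(s["attitude"])@d
def onplane(s,u,v,z):
    o,d=ray(s,u,v); return o+d*(z-o[2])/d[2]
```

Run:
```python
from h import *
s=eyes.snapshot("top"); cv2.imwrite("pics/top.png",s["color"])
t=eyes.snapshot("side"); cv2.imwrite("pics/side.png",t["color"])
for k in (s,t): print(k["xyz"],np.round(k["attitude"],3).tolist(),k["vfov"],k["cx"],k["cy"])
st=r.get_state(); print(st["time"],st["tool_rot"],st["ee_pos"])
```

```text
[0.53070679 0.06805219 0.94943301] [[0.024, -0.997, 0.073], [-0.999, -0.025, -0.021], [0.023, -0.072, -0.997]] 47.71433862162346 320.05518272379686 194.1364007664125
[ 0.50858684 -0.80331789  0.92213402] [[0.997, -0.049, 0.058], [-0.076, -0.707, 0.703], [0.006, -0.705, -0.709]] 44.54663142904909 311.49797101479487 202.275774949941
0.1 [[-9.44144665e-01  3.29530463e-01 -7.24121615e-04]
 [ 3.29531235e-01  9.44143156e-01 -1.69287054e-03]
 [ 1.25822053e-04 -1.83693538e-03 -9.99998305e-01]] [0.18927383 0.54231074 0.24449015]
```

View pics/top.png

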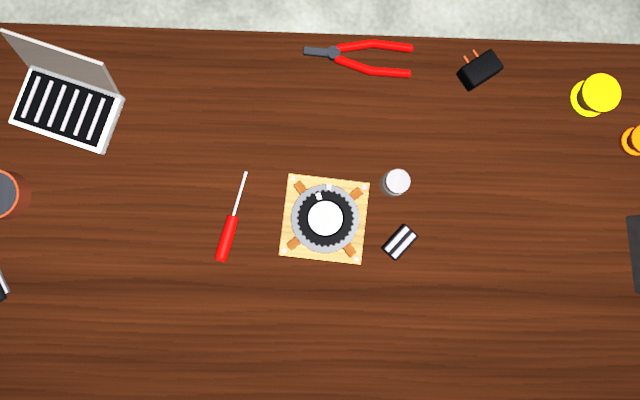

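View pics/side.png

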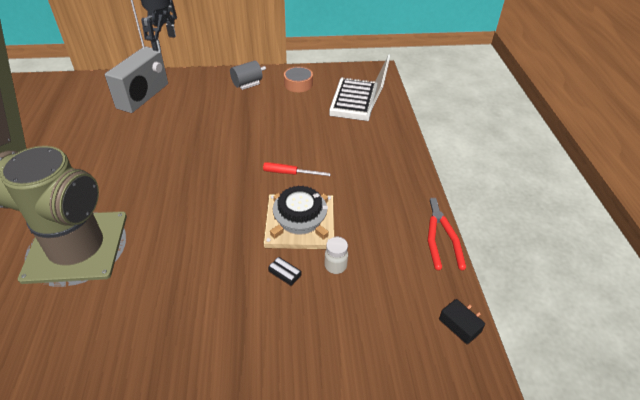

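The lantern is at about (325,218) in the top view. The bar is near (319,196) and the index near (327,187). The jar is at (397,182), the battery at (400,242) and the screwdriver at about (233,220). Next I'll measure them.

Run:
```python
from h import *
s=eyes.snapshot("top"); c=s["color"]
cv2.imwrite("pics/crop.png",cv2.resize(c[165:275,265:425],None,fx=5,fy=5,interpolation=cv2.INTER_CUBIC))
g=c.max(2)
# white lens disc
m=((c.min(2)>235)).astype(np.uint8); n,l,st,ce=cv2.connectedComponentsWithStats(m)
for i in range(1,n):
    if st[i,4]>15 and 270<ce[i,0]<420 and 170<ce[i,1]<270: print("white",st[i],ce[i],onplane(s,*ce[i],.08))
# depth-based ring: points with height>0.07
f=200/np.tan(np.radians(s["vfov"])/2)
u,v=np.meshgrid(np.arange(640),np.arange(400)); d=s["range_z"]
P=np.stack([(u-s["cx"])/f*d,(v-s["cy"])/f*d,d],-1)@np.array(s["attitude"]).T+s["xyz"]
for lo,hi in((.074,.09),(.05,.064)):
    k=((P[...,2]>lo)&(P[...,2]<hi)&(abs(u-325)<40)&(abs(v-218)<40))
    q=P[k]; (cx,cy),rad=cv2.minEnclosingCircle(q[:,:2].astype(np.float32)); print(lo,k.sum(),cx,cy,rad,q.mean(0))
    
print("lens z",P[218,325],"bench",P[300,325])
for n,p,z in(("jar",(397,181),.075),("bat",(400,242),.022),("sdtip",(246,172),.005),("sdend",(221,261),.015),("bar",(319,196),.082),("idx",(327,187),.059)): print(n,onplane(s,*p,z))
```

```text
white [387 170  23  23 421] [397.82660333 180.67458432] [ 0.62391524 -0.10033588  0.08      ]
white [327 184   5   6  25] [328.72 186.24] [0.60964356 0.03352047 0.08      ]
white [362 185   5   5  17] [363.82352941 186.94117647] [ 0.61002344 -0.03444123  0.08      ]
white [316 193   6   7  26] [318.26923077 195.73076923] [0.59076883 0.05326208 0.08      ]
white [308 201  35  34 921] [324.91205212 217.75461455] [0.5486897  0.03948878 0.08      ]
white [386 227  23  25 126] [396.71428571 238.8015873 ] [ 0.51162103 -0.09944331  0.08      ]
white [393 233  22  25 123] [403.45528455 245.2601626 ] [ 0.49957292 -0.11257793  0.08      ]
white [282 249   5   4  16] [283.75  250.375] [0.48466884 0.11659986 0.08      ]
white [354 257   5   4  16] [356.0625 258.6875] [ 0.47198002 -0.02185956  0.08      ]
0.074 2393 0.5479844212532043 0.038452889770269394 0.05489136278629303 [0.54801645 0.03843104 0.07992984]
0.05 1264 0.5486821532249451 0.03852938115596771 0.06832253187894821 [0.54695132 0.04025695 0.05567327]
lens z [0.54823584 0.03928798 0.07936305] bench [ 0.37983763  0.03269505 -0.00270963]
jar [ 0.62377148 -0.09969273  0.075     ]
bat [ 0.50397865 -0.11744968  0.022     ]
sdtip [0.64193754 0.20448155 0.005     ]
sdend [0.45682815 0.24739244 0.015     ]
bar [0.59014724 0.05187873 0.082     ]
idx [0.6099546  0.03605545 0.059     ]
```

View pics/crop.png

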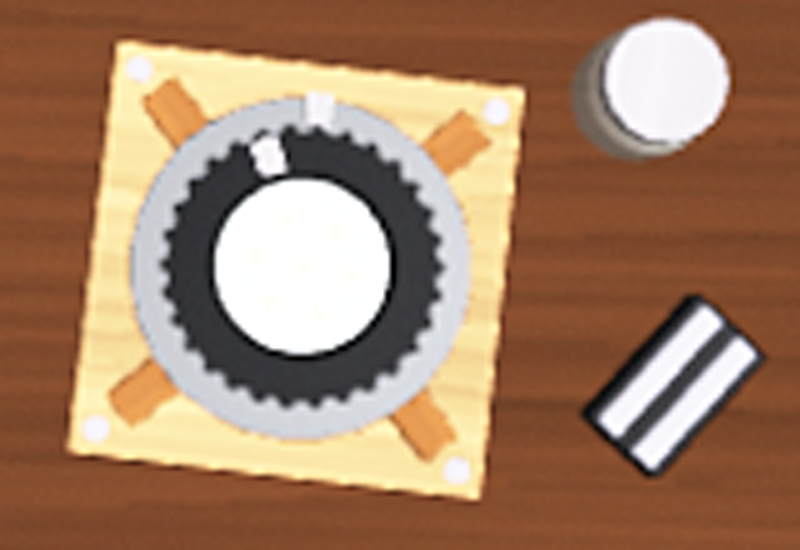

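The ring axis is at about (0.548, 0.0385), with the index azimuth near −0.09 and the bar near +0.32. That puts the joint at about 0.4 rad, so roughly 12.15 rad remain. I'll close the fingers and keep tool +x facing inward. The finger then orbits and turns with the ring, and backs up outside the rim between strokes.

The rows are not in the units I measure in: shifts go in shares of 62.5 mm and turns go in shares of pi rad. I convert before sending: -0.0423 m is -0.6768, -0.0335 m is -0.536.

shift_gripper --motion '{"ax": [0, 0, 0, 0, 0, 0, 0, 0], "ay": [0, 0, 0, 0, 0, 0, 0, 0], "az": [0, 0, 0, 0, 0, 0, 0, 0], "x": [-0.6768, -0.6768, -0.6768, -0.6768, -0.6768, -0.6768, -0.6768, -0.6768], "y": [-0.536, -0.536, -0.536, -0.536, -0.536, -0.536, -0.536, -0.536], "z": [0, 0, 0, 0, 0, 0, 0, 0], "finger_gap": [0, 0, 0, 0, 0, 0, 0, 0]}' --force 60

```text
time: 1.15
ee_pos: [0.4213, 0.1767, 0.2453]
tool_rot: [[-0.944, 0.33, 0.0], [0.33, 0.944, 0.0], [-0.0, 0.0, -1.0]]
wrist_force: [1.6, 0.9, -0.2]
opening: -0.0
gripper_force: 0.0
```

shift_gripper --motion '{"ax": [0, 0, 0, 0, 0, 0, 0, 0], "ay": [0, 0, 0, 0, 0, 0, 0, 0], "az": [0, 0, 0.0573, 0.0573, 0.0573, 0.0573, 0.0573, 0.0573], "x": [-0.6768, -0.6768, 0, 0, 0, 0, 0, 0], "y": [-0.536, -0.536, 0, 0, 0, 0, 0, 0], "z": [0, 0, 0, 0, 0, 0, 0, 0], "finger_gap": [0, 0, 0, 0, 0, 0, 0, 0]}'

```text
time: 2.15
ee_pos: [0.4782, 0.0872, 0.245]
tool_rot: [[-0.148, 0.989, -0.001], [0.989, 0.148, -0.0], [0.0, -0.001, -1.0]]
wrist_force: [0.6, 0.4, 0.3]
opening: 0.0001
gripper_force: 0.0
```

shift_gripper --motion '{"ax": [0, 0, 0, 0, 0, 0, 0, 0], "ay": [0, 0, 0, 0, 0, 0, 0, 0], "az": [0.0573, 0.0573, 0.0573, 0.0573, 0.0573, 0.0573, 0.0573, 0.0573], "x": [0, 0, 0, 0, 0, 0, 0, 0], "y": [0, 0, 0, 0, 0, 0, 0, 0], "z": [0, 0, 0, 0, 0, 0, 0, 0], "finger_gap": [0, 0, 0, 0, 0, 0, 0, 0]}'

```text
time: 3.15
ee_pos: [0.4782, 0.0872, 0.245]
tool_rot: [[0.961, 0.276, -0.001], [0.276, -0.961, -0.0], [-0.001, -0.0, -1.0]]
wrist_force: [0.3, -0.4, -0.4]
opening: -0.0003
gripper_force: 0.0
```

shift_gripper --motion '{"ax": [0, 0, 0, 0, 0, 0], "ay": [0, 0, 0, 0, 0, 0], "az": [0.0573, 0.0573, 0.0573, 0.0573, 0.0573, 0], "x": [0, 0, 0, 0, 0, 0], "y": [0, 0, 0, 0, 0, 0], "z": [0, 0, 0, 0, 0, 0], "finger_gap": [0, 0, 0, 0, 0, 0]}'

```text
time: 3.9
ee_pos: [0.4782, 0.0872, 0.2451]
tool_rot: [[0.818, -0.575, -0.001], [-0.575, -0.818, -0.0], [-0.0, 0.0, -1.0]]
wrist_force: [1.0, 0.0, 0.0]
opening: 0.0
gripper_force: 0.0
```

Add to h.py:
```python
C=np.array([.548,.0385])
def where():
    s=r.get_state();R=np.array(s["tool_rot"]);p=np.array(s["ee_pos"]);d=p[:2]-C
    ph=np.arctan2(d[1],d[0]);th=np.arctan2(R[1,0],R[0,0])
    print("t",round(s["time"],2),"p",p.round(4),"R",np.hypot(*d).round(4),"phi",ph.round(3),"th",th.round(3),"th+pi-phi",((th+2*np.pi-ph)%(2*np.pi)-np.pi).round(3),
     "to C in tool",(R.T@np.r_[-d,0]).round(4),"tilt",R[:,2].round(3),"F tool",(R.T@s["wrist_force"]).round(1),"q",np.round(s["q"],2))
```

```bash
python3 -c "
from h import *
where();print(r.tcp_to_tips)"
```

```text
t 3.9 p [0.4782 0.0872 0.2451] R 0.0851 phi 2.532 th -0.612 th+pi-phi -0.003 to C in tool [ 0.0851 -0.0003 -0.    ] tilt [-0.001 -0.    -1.   ] F tool [ 0.8 -0.6 -0. ] q [ 0.09  0.18  1.68 -0.    1.28  2.28]
0.014
```

In the tool's units: 0.055 m is 0.88, 0.054 m is 0.864.

shift_gripper --motion '{"ax": [0, 0, 0, 0, 0, 0], "ay": [0, 0, 0, 0, 0, 0], "az": [0, 0, 0, 0, 0, 0], "x": [0, 0, 0, 0.16, 0.096, 0], "y": [0, 0, 0, 0, 0, 0], "z": [0.864, 0.864, 0.88, 0, 0, 0], "finger_gap": [0, 0, 0, 0, 0, 0]}'

```text
time: 4.65
ee_pos: [0.4936, 0.0778, 0.0843]
tool_rot: [[0.817, -0.576, 0.004], [-0.576, -0.817, 0.0], [0.003, -0.003, -1.0]]
wrist_force: [0.7, -0.2, -0.1]
opening: 0.0001
gripper_force: 0.2
```

```bash
python3 -c "
from h import *
where()"
```

```text
t 4.65 p [0.4936 0.0778 0.0843] R 0.0671 phi 2.515 th -0.614 th+pi-phi 0.012 to C in tool [0.0671 0.0008 0.0002] tilt [ 0.004  0.    -1.   ] F tool [ 0.7 -0.3  0.1] q [0.07 0.39 1.87 0.   0.88 2.26]
```

shift_gripper --motion '{"ax": [0, 0], "ay": [0, 0], "az": [0, 0], "x": [0.048, 0], "y": [0, 0], "z": [0, 0], "finger_gap": [0, 0]}'

```text
time: 4.9
ee_pos: [0.4934, 0.077, 0.0839]
tool_rot: [[0.817, -0.577, 0.0], [-0.577, -0.817, 0.001], [-0.001, -0.001, -1.0]]
wrist_force: [-5.1, 3.2, 3.7]
opening: 0.0003
gripper_force: 2.6
```

```bash
python3 -c "
from h import *
where()"
```

```text
t 4.9 p [0.4934 0.077  0.0839] R 0.0668 phi 2.528 th -0.614 th+pi-phi -0.001 to C in tool [ 0.0668 -0.0001 -0.0001] tilt [ 0.     0.001 -1.   ] F tool [-6.   0.3 -3.7] q [0.07 0.39 1.87 0.   0.88 2.25]
```

In the tool's units: 0.0114 m is 0.1824, 0.0025 m is 0.04, -0.18 rad / 3.1416 = -0.0573.

shift_gripper --motion '{"ax": [0, 0, 0, 0, 0], "ay": [0, 0, 0, 0, 0], "az": [0, -0.0573, -0.0573, -0.0573, -0.0573], "x": [0.04, 0.0165, 0.0165, 0.0165, 0.0165], "y": [0, 0.1824, 0.1824, 0.1824, 0.1824], "z": [0, 0, 0, 0, 0], "finger_gap": [0, 0, 0, 0, 0]}'

```text
time: 5.52
ee_pos: [0.4832, 0.0313, 0.0835]
tool_rot: [[0.994, 0.112, -0.001], [0.112, -0.994, 0.0], [-0.001, -0.0, -1.0]]
wrist_force: [-3.3, 1.6, 0.6]
opening: -0.0001
gripper_force: 1.4
```

Run:
```python
from h import *
where()
s=eyes.snapshot("top"); cv2.imwrite("pics/c2.png",cv2.resize(s["color"][165:275,265:425],None,fx=4,fy=4,interpolation=cv2.INTER_CUBIC))
```

```text
t 5.53 p [0.4832 0.0313 0.0835] R 0.0652 phi -3.031 th 0.113 th+pi-phi 0.002 to C in tool [ 0.0652  0.0001 -0.0001] tilt [-0.001  0.    -1.   ] F tool [-3.1 -2.  -0.6] q [-0.02  0.37  1.9   0.    0.87  1.44]
```

View pics/c2.png

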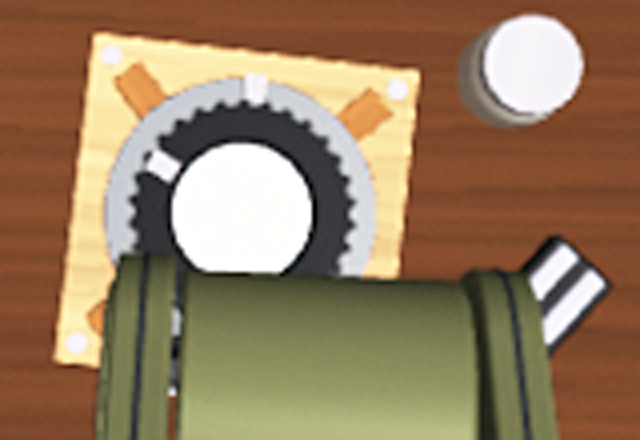

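Add to h.py:
```python
def bar():
    s=eyes.snapshot("top"); m=((s["color"].min(2)>200)).astype(np.uint8)
    n,l,st,ce=cv2.connectedComponentsWithStats(m)
    for i in range(1,n):
        if st[i,4]<12 or st[i,4]>80: continue
        for nm,z,rr in(("bar",.082,.044),("idx",.059,.0625)):
            d=onplane(s,*ce[i],z)[:2]-C
            if abs(np.hypot(*d)-rr)<.005: print(nm,st[i,4],"ang",np.arctan2(d[1],d[0]).round(3),"rad",np.hypot(*d).round(4))
```

```bash
python3 -c "
from h import *
bar()"
```

```text
bar 36 ang 1.079 rad 0.0451
```

shift_gripper --motion '{"ax": [0, 0, 0, 0, 0, 0, 0], "ay": [0, 0, 0, 0, 0, 0, 0], "az": [0, -0.0573, -0.0573, -0.0573, -0.0573, -0.0573, -0.0573], "x": [0.024, 0.0165, 0.0165, 0.0165, 0.0165, 0.0165, 0.0165], "y": [0, 0.1824, 0.1824, 0.1824, 0.1824, 0.1824, 0.1824], "z": [0, 0, 0, 0, 0, 0, 0], "finger_gap": [0, 0, 0, 0, 0, 0, 0]}'

```text
time: 6.5
ee_pos: [0.5263, -0.0213, 0.0832]
tool_rot: [[0.373, 0.928, 0.001], [0.928, -0.373, -0.001], [-0.0, 0.002, -1.0]]
wrist_force: [-1.5, -1.4, 0.5]
opening: -0.0
gripper_force: 0.4
```

```bash
python3 -c "
from h import *
where();bar()"
```

```text
t 6.5 p [ 0.5263 -0.0213  0.0832] R 0.0636 phi -1.919 th 1.188 th+pi-phi -0.034 to C in tool [ 0.0636 -0.0022 -0.    ] tilt [ 0.001 -0.001 -1.   ] F tool [-1.8 -0.9 -0.5] q [-0.12  0.42  1.81 -0.    0.91  0.26]
```

In the tool's units: 0.0114 m is 0.1824, 0.0025 m is 0.04, -0.18 rad / 3.1416 = -0.0573.

shift_gripper --motion '{"ax": [0, 0, 0], "ay": [0, 0, 0], "az": [0, -0.0573, -0.0573], "x": [0.04, 0.0165, 0.0165], "y": [0, 0.1824, 0.1824], "z": [0, 0, 0], "finger_gap": [0, 0, 0]}'

```text
time: 6.92
ee_pos: [0.5492, -0.0247, 0.0832]
tool_rot: [[0.025, 1.0, 0.001], [1.0, -0.025, -0.003], [-0.003, 0.001, -1.0]]
wrist_force: [-1.1, -4.8, 0.2]
opening: 0.0001
gripper_force: 2.3
```

Run:
```python
from h import *
where();bar()
s=eyes.snapshot("side"); cv2.imwrite("pics/s2.png",cv2.resize(s["color"][130:290,220:400],None,fx=4,fy=3.75,interpolation=cv2.INTER_CUBIC))
```

```text
t 6.92 p [ 0.5492 -0.0247  0.0832] R 0.0633 phi -1.552 th 1.546 th+pi-phi -0.043 to C in tool [ 0.0632 -0.0027 -0.0002] tilt [ 0.001 -0.003 -1.   ] F tool [-4.8 -1.  -0.2] q [-0.12  0.44  1.76 -0.    0.93 -0.09]
bar 34 ang 2.359 rad 0.0443
```

View pics/s2.png

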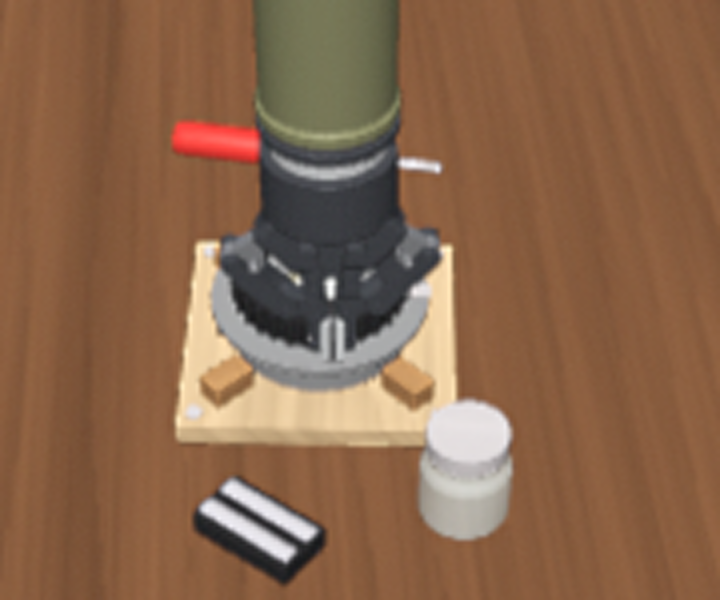

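The fingertip is on the near rim at (332,345), and the jar and battery are clear. The ring follows, with the bar now at 2.36. I'll carry on with the press at this depth.

In the tool's units: 0.0114 m is 0.1824, 0.00103 m is 0.0165, -0.18 rad / 3.1416 = -0.0573.

shift_gripper --motion '{"ax": [0, 0, 0, 0, 0, 0], "ay": [0, 0, 0, 0, 0, 0], "az": [-0.0573, -0.0573, -0.0573, -0.0573, -0.0573, -0.0573], "x": [0.0165, 0.0165, 0.0165, 0.0165, 0.0165, 0.0165], "y": [0.1824, 0.1824, 0.1824, 0.1824, 0.1824, 0.1824], "z": [0, 0, 0, 0, 0, 0], "finger_gap": [0, 0, 0, 0, 0, 0]}'

```text
time: 7.78
ee_pos: [0.6075, 0.0099, 0.0833]
tool_rot: [[-0.87, 0.494, 0.003], [0.494, 0.87, 0.0], [-0.003, 0.002, -1.0]]
wrist_force: [0.4, -0.7, 0.4]
opening: 0.0
gripper_force: 0.0
```

```bash
python3 -c "
from h import *
where();bar()"
```

```text
t 7.78 p [0.6075 0.0099 0.0833] R 0.066 phi -0.448 th 2.625 th+pi-phi -0.069 to C in tool [ 0.0658 -0.0045 -0.0002] tilt [ 0.003  0.    -1.   ] F tool [-0.6 -0.4 -0.4] q [-0.05  0.51  1.64  0.    1.   -1.11]
```

In the tool's units: 0.011 m is 0.176, 0.0045 m is 0.072, -0.18 rad / 3.1416 = -0.0573.

shift_gripper --motion '{"ax": [0, 0, 0, 0], "ay": [0, 0, 0, 0], "az": [-0.0223, -0.0573, -0.0573, -0.0573], "x": [0.072, 0.0176, 0.0176, 0.0176], "y": [0, 0.176, 0.176, 0.176], "z": [0, 0, 0, 0], "finger_gap": [0, 0, 0, 0]}'

```text
time: 8.32
ee_pos: [0.6135, 0.0438, 0.0838]
tool_rot: [[-0.996, -0.092, 0.013], [-0.092, 0.996, -0.001], [-0.013, -0.002, -1.0]]
wrist_force: [8.7, -1.1, -6.0]
opening: 0.0001
gripper_force: 4.1
```

```bash
python3 -c "
from h import *
where();bar()"
```

```text
t 8.32 p [0.6135 0.0438 0.0838] R 0.0657 phi 0.08 th -3.05 th+pi-phi 0.012 to C in tool [ 0.0657  0.0008 -0.0008] tilt [ 0.013 -0.001 -1.   ] F tool [-8.5 -1.9  6.1] q [ 0.    0.51  1.63 -0.    0.99 -1.66]
idx 40 ang 0.859 rad 0.0604
bar 38 ang -3.067 rad 0.0436
```

shift_gripper --motion '{"ax": [0, 0, 0, 0, 0], "ay": [0, 0, 0, 0, 0], "az": [-0.0573, -0.0573, -0.0573, -0.0573, -0.0573], "x": [0.0176, 0.0176, 0.0176, 0.0176, 0.0176], "y": [0.176, 0.176, 0.176, 0.176, 0.176], "z": [0, 0, 0, 0, 0], "finger_gap": [0, 0, 0, 0, 0]}'

```text
time: 9.0
ee_pos: [0.5866, 0.0935, 0.0841]
tool_rot: [[-0.548, -0.836, 0.016], [-0.836, 0.548, 0.007], [-0.014, -0.009, -1.0]]
wrist_force: [9.3, 11.6, -8.8]
opening: 0.0
gripper_force: 7.6
```

```bash
python3 -c "
from h import *
where();bar()"
```

```text
t 9.0 p [0.5866 0.0935 0.0841] R 0.0672 phi 0.959 th -2.151 th+pi-phi 0.032 to C in tool [ 0.0672  0.0021 -0.001 ] tilt [ 0.016  0.007 -1.   ] F tool [-14.7  -1.4   9. ] q [ 0.08  0.49  1.68  0.01  0.96 -2.48]
```

In the tool's units: -0.017 m is -0.272, -0.0141 m is -0.2256, 0.18 rad / 3.1416 = 0.0573.

```bash
sed -i 's/^C=.*/C=np.array([.548,.0408])/' h.py
```

shift_gripper --motion '{"ax": [0, 0, 0, 0, 0, 0, 0, 0], "ay": [0, 0, 0, 0, 0, 0, 0, 0], "az": [0, 0.0573, 0.0573, 0.0573, 0.0573, 0.0573, 0.0573, 0.0573], "x": [-0.272, 0.0208, 0.0208, 0.0208, 0.0208, 0.0208, 0.0208, 0.0208], "y": [0, -0.2256, -0.2256, -0.2256, -0.2256, -0.2256, -0.2256, -0.2256], "z": [0, 0, 0, 0, 0, 0, 0, 0], "finger_gap": [0, 0, 0, 0, 0, 0, 0, 0]}'

```text
time: 10.05
ee_pos: [0.6221, 0.0164, 0.0827]
tool_rot: [[-0.962, 0.274, 0.001], [0.274, 0.962, -0.0], [-0.001, -0.0, -1.0]]
wrist_force: [0.6, -0.4, 0.2]
opening: 0.0002
gripper_force: 0.0
```

```bash
python3 -c "
from h import *
where();bar()"
```

```text
t 10.05 p [0.6221 0.0164 0.0827] R 0.078 phi -0.318 th 2.864 th+pi-phi 0.041 to C in tool [ 0.0779  0.0032 -0.0001] tilt [ 0.001 -0.    -1.   ] F tool [-0.6 -0.2 -0.2] q [-0.04  0.52  1.6  -0.    1.02 -1.33]
bar 36 ang -2.085 rad 0.0448
```

shift_gripper --motion '{"ax": [0, 0, 0, 0, 0, 0, 0, 0], "ay": [0, 0, 0, 0, 0, 0, 0, 0], "az": [0.0573, 0.0573, 0.0573, 0.0573, 0.0573, 0.0573, 0.0573, 0.0573], "x": [0.0208, 0.0208, 0.0208, 0.0208, 0.0208, 0.0208, 0.0208, 0.0208], "y": [-0.2256, -0.2256, -0.2256, -0.2256, -0.2256, -0.2256, -0.2256, -0.2256], "z": [0, 0, 0, 0, 0, 0, 0, 0], "finger_gap": [0, 0, 0, 0, 0, 0, 0, 0]}'

```text
time: 11.1
ee_pos: [0.5348, -0.0404, 0.0827]
tool_rot: [[0.143, 0.99, 0.001], [0.99, -0.143, -0.0], [-0.0, 0.001, -1.0]]
wrist_force: [-0.3, -0.2, -0.1]
opening: 0.0001
gripper_force: 0.0
```

```bash
python3 -c "
from h import *
where();bar()"
```

```text
t 11.1 p [ 0.5348 -0.0404  0.0827] R 0.0822 phi -1.732 th 1.428 th+pi-phi 0.018 to C in tool [ 0.0822  0.0015 -0.    ] tilt [ 0.001 -0.    -1.   ] F tool [-0.3 -0.3  0.1] q [-0.15  0.43  1.79 -0.    0.92 -0.01]
bar 36 ang -2.085 rad 0.0448
```

In the tool's units: -0.0143 m is -0.2288, 0.0013 m is 0.0208, 0.18 rad / 3.1416 = 0.0573.

shift_gripper --motion '{"ax": [0, 0, 0, 0, 0, 0, 0, 0], "ay": [0, 0, 0, 0, 0, 0, 0, 0], "az": [0.0573, 0.0573, 0.0573, 0.0573, 0.0573, 0.0573, 0.0573, 0.0573], "x": [0.0208, 0.0208, 0.0208, 0.0208, 0.0208, 0.0208, 0.0208, 0.0208], "y": [-0.2288, -0.2288, -0.2288, -0.2288, -0.2288, -0.2288, -0.2288, -0.2288], "z": [0, 0, 0, 0, 0, 0, 0, 0], "finger_gap": [0, 0, 0, 0, 0, 0, 0, 0]}'

```text
time: 12.15
ee_pos: [0.4662, 0.0398, 0.0827]
tool_rot: [[1.0, -0.009, 0.001], [-0.009, -1.0, -0.0], [0.001, 0.0, -1.0]]
wrist_force: [-0.5, -0.6, -0.8]
opening: 0.0002
gripper_force: 0.0
```

shift_gripper --motion '{"ax": [0, 0, 0, 0], "ay": [0, 0, 0, 0], "az": [0.0573, 0.0573, 0.0573, 0], "x": [0.0208, 0.0208, 0.0208, 0], "y": [-0.2288, -0.2288, -0.2288, 0], "z": [0, 0, 0, 0], "finger_gap": [0, 0, 0, 0]}'

```text
time: 12.65
ee_pos: [0.4785, 0.081, 0.0827]
tool_rot: [[0.858, -0.514, 0.002], [-0.514, -0.858, 0.0], [0.002, -0.001, -1.0]]
wrist_force: [0.3, 0.5, 0.1]
opening: -0.0001
gripper_force: 0.0
```

Run:
```python
from h import *
where();bar()
c=cv2.imread("pics/top.png"); s=eyes.snapshot("top")
for u,v,z in((328.72,186.24,.059),(318.27,195.73,.082)):
    d=onplane(s,u,v,z)[:2]-C; print(np.arctan2(d[1],d[0]),np.hypot(*d))
Q=[onplane(s,265+u/5,165+v/5,.018)[:2] for u,v in((118,42),(525,90),(482,498),(70,452))]
print(np.mean(Q,0),[np.arctan2(*(Q[i]-Q[j])[::-1]) for i,j in((0,3),(1,2))])
```

```text
t 12.65 p [0.4785 0.081  0.0827] R 0.0803 phi 2.617 th -0.54 th+pi-phi -0.015 to C in tool [ 0.0803 -0.0012  0.0001] tilt [ 0.002  0.    -1.   ] F tool [-0.  -0.6 -0.1] q [ 0.08  0.38  1.9  -0.    0.86  2.19]
bar 29 ang -2.069 rad 0.044
-0.12698530337466357 0.0640660241268897
0.2850966174159715 0.04442543979708472
[0.54775677 0.03756268] [np.float64(-0.08714087916773021), np.float64(-0.08909081670057481)]
```

In the tool's units: 0.015 m is 0.24, 0.011 m is 0.176, -0.18 rad / 3.1416 = -0.0573.

```bash
sed -i 's/\[:2\]-C$/[:2]-[.548,.0385]/' h.py
```

shift_gripper --motion '{"ax": [0, 0, 0, 0, 0, 0, 0, 0], "ay": [0, 0, 0, 0, 0, 0, 0, 0], "az": [0, 0, -0.0573, -0.0573, -0.0573, -0.0573, -0.0573, -0.0573], "x": [0.24, 0.0592, 0.016, 0.016, 0.016, 0.016, 0.016, 0.016], "y": [-0.016, 0, 0.176, 0.176, 0.176, 0.176, 0.176, 0.176], "z": [0, 0, 0, 0, 0, 0, 0, 0], "finger_gap": [0, 0, 0, 0, 0, 0, 0, 0]}'

```text
time: 13.75
ee_pos: [0.4918, 0.0068, 0.0819]
tool_rot: [[0.857, 0.516, -0.004], [0.516, -0.857, -0.0], [-0.004, -0.002, -1.0]]
wrist_force: [-2.3, 0.6, 0.9]
opening: 0.0003
gripper_force: 1.1
```

```bash
python3 -c "
from h import *
where();bar()"
```

```text
t 13.75 p [0.4918 0.0068 0.0819] R 0.0645 phi -2.627 th 0.542 th+pi-phi 0.028 to C in tool [ 0.0645  0.0018 -0.0002] tilt [-0.004 -0.    -1.   ] F tool [-1.6 -1.7 -0.9] q [-0.07  0.39  1.89 -0.    0.87  0.96]
bar 36 ang -1.073 rad 0.0433
```

In the tool's units: 0.011 m is 0.176, 0.0025 m is 0.04, -0.18 rad / 3.1416 = -0.0573.

shift_gripper --motion '{"ax": [0, 0, 0, 0, 0, 0], "ay": [0, 0, 0, 0, 0, 0], "az": [0, -0.0573, -0.0573, -0.0573, -0.0573, -0.0573], "x": [0.04, 0.0176, 0.0176, 0.0176, 0.0176, 0.0176], "y": [0, 0.176, 0.176, 0.176, 0.176, 0.176], "z": [0, 0, 0, 0, 0, 0], "finger_gap": [0, 0, 0, 0, 0, 0]}'

```text
time: 14.55
ee_pos: [0.5394, -0.0238, 0.0818]
tool_rot: [[0.13, 0.991, -0.003], [0.991, -0.13, -0.006], [-0.006, -0.003, -1.0]]
wrist_force: [-2.6, -11.8, -1.1]
opening: 0.0001
gripper_force: 5.5
```

```bash
python3 -c "
from h import *
where();bar()"
```

```text
t 14.55 p [ 0.5394 -0.0238  0.0818] R 0.0629 phi -1.708 th 1.44 th+pi-phi 0.006 to C in tool [ 0.0629  0.0004 -0.0004] tilt [-0.003 -0.006 -1.   ] F tool [-12.   -1.    1.2] q [-0.12  0.44  1.78 -0.01  0.92  0.02]
```

In the tool's units: 0.011 m is 0.176, 0.001 m is 0.016, -0.18 rad / 3.1416 = -0.0573.

shift_gripper --motion '{"ax": [0, 0, 0, 0, 0], "ay": [0, 0, 0, 0, 0], "az": [-0.0573, -0.0573, -0.0573, -0.0573, -0.0573], "x": [0.016, 0.016, 0.016, 0.016, 0.016], "y": [0.176, 0.176, 0.176, 0.176, 0.176], "z": [0, 0, 0, 0, 0], "finger_gap": [0, 0, 0, 0, 0]}'

```text
time: 15.22
ee_pos: [0.5943, -0.0056, 0.0823]
tool_rot: [[-0.694, 0.72, 0.004], [0.72, 0.694, -0.003], [-0.005, 0.001, -1.0]]
wrist_force: [2.5, -4.9, -3.0]
opening: 0.0004
gripper_force: 2.2
```

```bash
python3 -c "
from h import *
where();bar()"
```

```text
t 15.22 p [ 0.5943 -0.0056  0.0823] R 0.0639 phi -0.761 th 2.338 th+pi-phi -0.042 to C in tool [ 0.0639 -0.0027 -0.0003] tilt [ 0.004 -0.003 -1.   ] F tool [-5.2 -1.6  3.1] q [-0.08  0.49  1.67 -0.    0.98 -0.84]
bar 34 ang 0.72 rad 0.0448
```

In the tool's units: 0.011 m is 0.176, 0.002 m is 0.032, -0.18 rad / 3.1416 = -0.0573.

shift_gripper --motion '{"ax": [0, 0, 0, 0, 0], "ay": [0, 0, 0, 0, 0], "az": [-0.0159, -0.0573, -0.0573, -0.0573, -0.0573], "x": [0.032, 0.016, 0.016, 0.016, 0.016], "y": [0, 0.176, 0.176, 0.176, 0.176], "z": [0, 0, 0, 0, 0], "finger_gap": [0, 0, 0, 0, 0]}'

```text
time: 15.9
ee_pos: [0.6133, 0.037, 0.0832]
tool_rot: [[-0.999, 0.036, 0.012], [0.036, 0.999, -0.001], [-0.012, -0.001, -1.0]]
wrist_force: [10.3, -1.1, -7.5]
opening: 0.0002
gripper_force: 4.8
```

```bash
python3 -c "
from h import *
where();bar()"
```

```text
t 15.9 p [0.6133 0.037  0.0832] R 0.0654 phi -0.022 th 3.106 th+pi-phi -0.013 to C in tool [ 0.0653 -0.0009 -0.0008] tilt [ 0.012 -0.001 -1.   ] F tool [-10.2  -0.7   7.7] q [-0.01  0.51  1.63 -0.    0.99 -1.54]
idx 13 ang 0.721 rad 0.0599
bar 18 ang 1.416 rad 0.0411
```

shift_gripper --motion '{"ax": [0, 0, 0, 0, 0], "ay": [0, 0, 0, 0, 0], "az": [-0.0573, -0.0573, -0.0573, -0.0573, -0.0573], "x": [0.0144, 0.0144, 0.0144, 0.0144, 0.0144], "y": [0.176, 0.176, 0.176, 0.176, 0.176], "z": [0, 0, 0, 0, 0], "finger_gap": [0, 0, 0, 0, 0]}'

```text
time: 16.58
ee_pos: [0.5917, 0.0896, 0.0832]
tool_rot: [[-0.65, -0.76, 0.012], [-0.76, 0.65, 0.005], [-0.011, -0.006, -1.0]]
wrist_force: [9.0, 6.9, -5.5]
opening: -0.0001
gripper_force: 5.3
```

```bash
python3 -c "
from h import *
where();bar()"
```

```text
t 16.57 p [0.5917 0.0896 0.0832] R 0.0672 phi 0.864 th -2.278 th+pi-phi -0.0 to C in tool [ 0.0672 -0.     -0.0007] tilt [ 0.012  0.005 -1.   ] F tool [-11.   -2.3   5.6] q [ 0.08  0.49  1.66  0.    0.97 -2.36]
idx 30 ang -1.447 rad 0.0636
bar 36 ang 2.304 rad 0.0445
```

In the tool's units: -0.018 m is -0.288, -0.0142 m is -0.2272, 0.18 rad / 3.1416 = 0.0573.

shift_gripper --motion '{"ax": [0, 0, 0, 0, 0, 0, 0, 0], "ay": [0, 0, 0, 0, 0, 0, 0, 0], "az": [0, 0.0573, 0.0573, 0.0573, 0.0573, 0.0573, 0.0573, 0.0573], "x": [-0.288, 0.0208, 0.0208, 0.0208, 0.0208, 0.0208, 0.0208, 0.0208], "y": [0, -0.2272, -0.2272, -0.2272, -0.2272, -0.2272, -0.2272, -0.2272], "z": [0, 0, 0, 0, 0, 0, 0, 0], "finger_gap": [0, 0, 0, 0, 0, 0, 0, 0]}'

```text
time: 17.62
ee_pos: [0.6194, 0.0094, 0.0822]
tool_rot: [[-0.919, 0.395, -0.0], [0.395, 0.919, -0.0], [0.0, -0.0, -1.0]]
wrist_force: [-0.2, 0.6, 0.3]
opening: 0.0002
gripper_force: 0.0
```

shift_gripper --motion '{"ax": [0, 0, 0, 0, 0, 0, 0, 0], "ay": [0, 0, 0, 0, 0, 0, 0, 0], "az": [0.0573, 0.0573, 0.0573, 0.0573, 0.0573, 0.0573, 0.0573, 0.0573], "x": [0.0208, 0.0208, 0.0208, 0.0208, 0.0208, 0.0208, 0.0208, 0.0208], "y": [-0.2272, -0.2272, -0.2272, -0.2272, -0.2272, -0.2272, -0.2272, -0.2272], "z": [0, 0, 0, 0, 0, 0, 0, 0], "finger_gap": [0, 0, 0, 0, 0, 0, 0, 0]}'

```text
time: 18.62
ee_pos: [0.5248, -0.0362, 0.0823]
tool_rot: [[0.272, 0.962, -0.0], [0.962, -0.272, -0.0], [-0.0, -0.0, -1.0]]
wrist_force: [0.3, -0.4, 0.5]
opening: 0.0002
gripper_force: 0.0
```

```bash
python3 -c "
from h import *
where();bar()"
```

```text
t 18.62 p [ 0.5248 -0.0362  0.0823] R 0.0782 phi -1.871 th 1.295 th+pi-phi 0.025 to C in tool [ 0.0782  0.002  -0.    ] tilt [-0. -0. -1.] F tool [-0.3  0.4 -0.5] q [-0.15  0.42  1.81 -0.    0.91  0.13]
bar 37 ang 2.349 rad 0.0443
```

shift_gripper --motion '{"ax": [0, 0, 0, 0, 0, 0, 0, 0], "ay": [0, 0, 0, 0, 0, 0, 0, 0], "az": [0.0573, 0.0573, 0.0573, 0.0573, 0.0573, 0.0573, 0.0573, 0.0573], "x": [0.0208, 0.0208, 0.0208, 0.0208, 0.0208, 0.0208, 0.0208, 0.0208], "y": [-0.2272, -0.2272, -0.2272, -0.2272, -0.2272, -0.2272, -0.2272, -0.2272], "z": [0, 0, 0, 0, 0, 0, 0, 0], "finger_gap": [0, 0, 0, 0, 0, 0, 0, 0]}'

```text
time: 19.68
ee_pos: [0.4677, 0.0518, 0.0824]
tool_rot: [[0.99, -0.14, 0.0], [-0.14, -0.99, -0.0], [0.0, 0.0, -1.0]]
wrist_force: [0.5, 0.3, -0.2]
opening: 0.0001
gripper_force: 0.0
```

shift_gripper --motion '{"ax": [0, 0], "ay": [0, 0], "az": [0.0573, 0], "x": [0.0208, 0], "y": [-0.2272, 0], "z": [0, 0], "finger_gap": [0, 0]}'

```text
time: 19.92
ee_pos: [0.4713, 0.0659, 0.0824]
tool_rot: [[0.952, -0.306, 0.001], [-0.306, -0.952, -0.0], [0.001, -0.0, -1.0]]
wrist_force: [-0.6, -0.2, 0.7]
opening: 0.0001
gripper_force: 0.0
```

```bash
python3 -c "
from h import *
where();bar()"
```

```text
t 19.93 p [0.4713 0.0659 0.0824] R 0.0814 phi 2.798 th -0.311 th+pi-phi 0.032 to C in tool [0.0814 0.0026 0.0001] tilt [ 0.001 -0.    -1.   ] F tool [-0.5  0.3 -0.7] q [ 0.05  0.37  1.92 -0.    0.85  1.93]
bar 37 ang 2.349 rad 0.0443
```

In the tool's units: 0.016 m is 0.256, 0.0026 m is 0.0416, -0.18 rad / 3.1416 = -0.0573.

shift_gripper --motion '{"ax": [0, 0, 0, 0, 0, 0, 0, 0], "ay": [0, 0, 0, 0, 0, 0, 0, 0], "az": [0, 0, -0.0573, -0.0573, -0.0573, -0.0573, -0.0573, -0.0573], "x": [0.256, 0.08, 0.016, 0.016, 0.024, 0.024, 0.024, 0.024], "y": [0.0416, 0, 0.176, 0.176, 0.176, 0.176, 0.176, 0.176], "z": [0, 0, 0, 0, 0, 0, 0, 0], "finger_gap": [0, 0, 0, 0, 0, 0, 0, 0]}'

```text
time: 20.98
ee_pos: [0.5027, -0.0065, 0.0816]
tool_rot: [[0.716, 0.698, -0.007], [0.698, -0.716, -0.001], [-0.005, -0.004, -1.0]]
wrist_force: [-4.7, -1.9, 1.6]
opening: -0.0001
gripper_force: 2.3
```

```bash
python3 -c "
from h import *
where();bar()"
```

```text
t 20.98 p [ 0.5027 -0.0065  0.0816] R 0.0638 phi -2.359 th 0.773 th+pi-phi -0.009 to C in tool [ 0.0638 -0.0006 -0.0003] tilt [-0.007 -0.001 -1.   ] F tool [-4.7 -2.  -1.5] q [-0.1   0.4   1.86 -0.    0.89  0.7 ]
```

shift_gripper --motion '{"ax": [0, 0, 0, 0], "ay": [0, 0, 0, 0], "az": [-0.0573, -0.0573, -0.0573, -0.0573], "x": [0.0208, 0.0176, 0.0176, 0.0176], "y": [0.176, 0.176, 0.176, 0.176], "z": [0, 0, 0, 0], "finger_gap": [0, 0, 0, 0]}'

```text
time: 21.52
ee_pos: [0.545, -0.0249, 0.0818]
tool_rot: [[0.078, 0.997, -0.002], [0.997, -0.078, -0.001], [-0.001, -0.002, -1.0]]
wrist_force: [-0.8, -0.5, -0.5]
opening: 0.0002
gripper_force: 0.4
```

```bash
python3 -c "
from h import *
where();bar()"
```

```text
t 21.52 p [ 0.545  -0.0249  0.0818] R 0.0635 phi -1.618 th 1.492 th+pi-phi -0.031 to C in tool [ 0.0634 -0.002  -0.0001] tilt [-0.002 -0.001 -1.   ] F tool [-0.6 -0.8  0.5] q [-0.12  0.44  1.77 -0.    0.93 -0.04]
```

In the tool's units: 0.011 m is 0.176, 0.0035 m is 0.056, -0.03 rad / 3.1416 = -0.0095.

shift_gripper --motion '{"ax": [0, 0, 0, 0, 0], "ay": [0, 0, 0, 0, 0], "az": [-0.0095, -0.0573, -0.0573, -0.0573, -0.0573], "x": [0.056, 0.016, 0.016, 0.016, 0.016], "y": [0, 0.176, 0.176, 0.176, 0.176], "z": [0, 0, 0, 0, 0], "finger_gap": [0, 0, 0, 0, 0]}'

```text
time: 22.2
ee_pos: [0.5893, -0.0099, 0.0824]
tool_rot: [[-0.62, 0.785, 0.004], [0.785, 0.62, -0.005], [-0.006, 0.001, -1.0]]
wrist_force: [2.6, -6.0, -3.4]
opening: 0.0004
gripper_force: 3.7
```

```bash
python3 -c "
from h import *
where();bar()"
```

```text
t 22.2 p [ 0.5893 -0.0099  0.0824] R 0.0636 phi -0.863 th 2.239 th+pi-phi -0.039 to C in tool [ 0.0636 -0.0025 -0.0004] tilt [ 0.004 -0.005 -1.   ] F tool [-6.3 -1.7  3.4] q [-0.09  0.49  1.68 -0.01  0.97 -0.75]
```

In the tool's units: 0.011 m is 0.176, 0.0015 m is 0.024, -0.18 rad / 3.1416 = -0.0573.

shift_gripper --motion '{"ax": [0, 0, 0], "ay": [0, 0, 0], "az": [-0.0127, -0.0573, -0.0573], "x": [0.024, 0.016, 0.016], "y": [0, 0.176, 0.176], "z": [0, 0, 0], "finger_gap": [0, 0, 0]}'

```text
time: 22.62
ee_pos: [0.6047, 0.0085, 0.0828]
tool_rot: [[-0.876, 0.482, 0.009], [0.482, 0.876, -0.004], [-0.01, 0.0, -1.0]]
wrist_force: [7.2, -6.1, -7.0]
opening: -0.0001
gripper_force: 4.8
```

Run:
```python
from h import *
where();bar()
s=eyes.snapshot("top"); cv2.imwrite("pics/c3.png",cv2.resize(s["color"][165:275,265:425],None,fx=4,fy=4,interpolation=cv2.INTER_CUBIC))
```

```text
t 22.62 p [0.6047 0.0085 0.0828] R 0.0641 phi -0.486 th 2.639 th+pi-phi -0.016 to C in tool [ 0.0641 -0.001  -0.0006] tilt [ 0.009 -0.004 -1.   ] F tool [-9.2 -1.9  7.1] q [-0.05  0.5   1.65 -0.    0.98 -1.12]
bar 34 ang -1.203 rad 0.0438
```

View pics/c3.png

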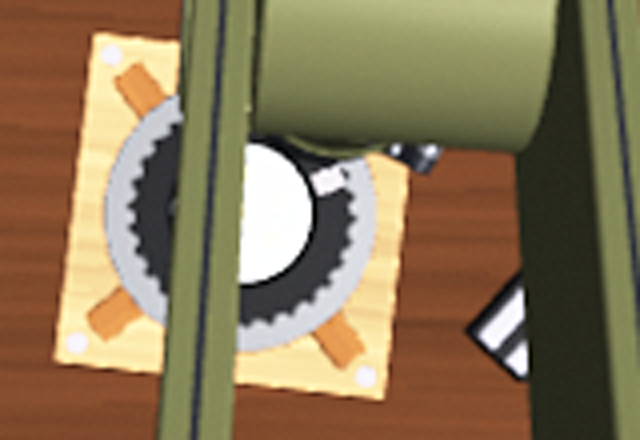

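The bar is at (332,180), angle −1.20, so 1.1 rad remain. That is about 6 rows.

In the tool's units: 0.011 m is 0.176, 0.001 m is 0.016, -0.18 rad / 3.1416 = -0.0573.

shift_gripper --motion '{"ax": [0, 0, 0, 0, 0, 0, 0], "ay": [0, 0, 0, 0, 0, 0, 0], "az": [-0.0573, -0.0573, -0.0573, -0.0573, -0.0573, -0.0573, 0], "x": [0.016, 0.016, 0.016, 0.016, 0.016, 0.016, 0], "y": [0.176, 0.176, 0.176, 0.176, 0.176, 0.176, 0], "z": [0, 0, 0, 0, 0, 0, 0], "finger_gap": [0, 0, 0, 0, 0, 0, 0]}'

```text
time: 23.6
ee_pos: [0.6026, 0.0769, 0.0831]
tool_rot: [[-0.84, -0.542, 0.01], [-0.542, 0.84, 0.003], [-0.01, -0.003, -1.0]]
wrist_force: [8.4, 6.3, -5.2]
opening: -0.0
gripper_force: 4.9
```

```bash
python3 -c "
from h import *
where();bar()"
```

```text
t 23.6 p [0.6026 0.0769 0.0831] R 0.0667 phi 0.613 th -2.569 th+pi-phi -0.041 to C in tool [ 0.0666 -0.0027 -0.0007] tilt [ 0.01   0.003 -1.   ] F tool [-10.4   0.7   5.3] q [ 0.06  0.5   1.64  0.    0.99 -2.09]
```

shift_gripper --motion '{"ax": [0, 0, 0, 0, 0, 0, 0, 0], "ay": [0, 0, 0, 0, 0, 0, 0, 0], "az": [0, 0, 0, 0, 0, 0, 0, 0], "x": [-0.256, -0.4, 0, 0, -0.96, -0.96, -0.96, 0], "y": [0, 0, 0, 0, 0, 0, 0, 0], "z": [0, 0, -0.96, -0.96, 0, 0, 0, 0], "finger_gap": [0, 0, 0, 0, 0, 0, 0, 0]}'

```text
time: 24.65
ee_pos: [0.7858, 0.1976, 0.1992]
tool_rot: [[-0.839, -0.544, -0.001], [-0.544, 0.839, 0.0], [0.0, 0.001, -1.0]]
wrist_force: [0.5, 0.1, -0.1]
opening: 0.0002
gripper_force: 0.0
```

Run:
```python
from h import *
where();bar()
s=eyes.snapshot("top"); cv2.imwrite("pics/c4.png",s["color"])
```

```text
t 24.65 p [0.7858 0.1976 0.1992] R 0.2861 phi 0.59 th -2.567 th+pi-phi -0.015 to C in tool [ 2.861e-01 -4.300e-03  1.000e-04] tilt [-0.001  0.    -1.   ] F tool [-0.5 -0.1  0.1] q [ 0.19  0.67  0.98  0.    1.49 -1.95]
idx 37 ang -0.081 rad 0.0637
bar 32 ang -0.109 rad 0.0452
```

View pics/c4.png

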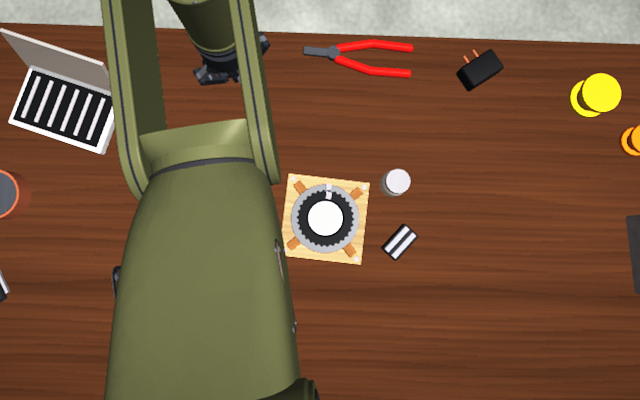

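The bar at (328,195) is in line with the index mark at (328,187), within 0.03 rad. The jar and battery have not moved. The finger is clear and the wrist force is about zero.

```bash
python3 -c "
from h import *
print(r.job_done())"
```

```text
the job is handed in; nothing more can be done
None
```

The ring was rolled two full turns from tight and handed in: its bar is within about 0.03 rad of the index mark, the finger is clear, the jar and battery pack did not move in the pictures, and the screwdriver, hidden under the arm in the last picture, was never approached.

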